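# Duty stamps back in the dispatcher's tray

### The job

Put the four duty stamps with the red, blue, green and yellow knobs away in the white tray, each standing upright on the floor of the compartment whose colour matches its knob. Set them down rather than dropping them, and leave the black-knobbed stamp and the blue-capped white bottle standing where they are.

Things in the scene. Friction and masses are not known exactly. Their poses are not given: they have to be found in the camera images.
- red_stamp: The red duty stamp, to be put away: solid round, stands upright, 72 mm tall: light-wood base disc 42 mm across from 0 to 16 mm height (tapering above), thin steel neck 16 mm across, and a red knob 30 mm across whose straight sides run from 48 to 68 mm height. About 90 g (60 to 130). Origin: centre of the underside; z up along the stamp. Round, so its yaw means nothing.
- blue_stamp: The blue duty stamp, to be put away: solid round, stands upright, 72 mm tall: light-wood base disc 42 mm across from 0 to 16 mm height (tapering above), thin steel neck 16 mm across, and a blue knob 30 mm across whose straight sides run from 48 to 68 mm height. About 90 g (60 to 130). Origin: centre of the underside; z up along the stamp. Round, so its yaw means nothing.
- green_stamp: The green duty stamp, to be put away: solid round, stands upright, 72 mm tall: light-wood base disc 42 mm across from 0 to 16 mm height (tapering above), thin steel neck 16 mm across, and a green knob 30 mm across whose straight sides run from 48 to 68 mm height. About 90 g (60 to 130). Origin: centre of the underside; z up along the stamp. Round, so its yaw means nothing.
- yellow_stamp: The yellow duty stamp, to be put away: solid round, stands upright, 72 mm tall: light-wood base disc 42 mm across from 0 to 16 mm height (tapering above), thin steel neck 16 mm across, and a yellow knob 30 mm across whose straight sides run from 48 to 68 mm height. About 90 g (60 to 130). Origin: centre of the underside; z up along the stamp. Round, so its yaw means nothing.
- red_floor: Red floor plate, 66 x 66 x 3 mm, of one compartment of the fixed white tray. Origin: centre of its underside (a stamp stands 3 mm above it); x, y along the walls. Tray 155 x 155 mm, 35 mm high, 2 x 2 compartments 70 mm wide inside, 75 mm apart between centres, 5 mm walls whose tops are 30 mm above this origin. Which compartment has which colour changes.
- blue_floor: Blue floor plate, 66 x 66 x 3 mm, of one compartment of the fixed white tray. Origin: centre of its underside (a stamp stands 3 mm above it); x, y along the walls. Tray 155 x 155 mm, 35 mm high, 2 x 2 compartments 70 mm wide inside, 75 mm apart between centres, 5 mm walls whose tops are 30 mm above this origin. Which compartment has which colour changes.
- green_floor: Green floor plate, 66 x 66 x 3 mm, of one compartment of the fixed white tray. Origin: centre of its underside (a stamp stands 3 mm above it); x, y along the walls. Tray 155 x 155 mm, 35 mm high, 2 x 2 compartments 70 mm wide inside, 75 mm apart between centres, 5 mm walls whose tops are 30 mm above this origin. Which compartment has which colour changes.
- yellow_floor: Yellow floor plate, 66 x 66 x 3 mm, of one compartment of the fixed white tray. Origin: centre of its underside (a stamp stands 3 mm above it); x, y along the walls. Tray 155 x 155 mm, 35 mm high, 2 x 2 compartments 70 mm wide inside, 75 mm apart between centres, 5 mm walls whose tops are 30 mm above this origin. Which compartment has which colour changes.
- black_stamp: A look-alike to leave alone: a stamp of the same shape and size with a black knob. Origin: centre of the underside, z up. All six standing things start beside the tray, to its left and right, at least 80 mm apart between centres.
- ink_bottle: A look-alike to leave alone: a white bottle 40 mm across with a blue cap 28 mm across, 70 mm tall, upright. Origin: centre of the underside, z up. Small things lying among these are under 30 mm tall; nothing within 0.72 m of the robot's axis and 0.45 m to either side is taller than 85 mm.

How it is judged:
By the outcome, as a careful person would: the job done as asked, in the order asked, and still so for the second after the job is handed in, with the robot touching nothing.
It also fails if it takes over 112 s, if anything falls off the work surface, if the arm or the gripper's body presses on something with over 40 N, if the wrist force passes 120 N, or if a joint passes its speed limit or range.

### The arm

A 6-joint arm with a two-finger parallel gripper is mounted at the origin on the work surface. World frame = base frame: x ahead of the robot, y to its left, z up, the work surface at z = 0. Lengths are in m, angles in rad, forces in N, time in s.
With the tool pointing down it reaches from about 0.4 to 0.825 m from the base axis. Payload 7 kg.
Tool frame: the origin (TCP) lies midway between the tips of the shut fingers; the grasp point (between the pads) lies 19 mm behind it; z points along the fingers, y is the line along which they close (so a half turn about z gives the same grasp; the last joint's range is limited). The gripper opens to 88 mm and grips with 3 to 60 N. Pads are 19 mm wide; open, the fingers measure 130 mm over their backs; the gripper's body (78 mm by 193 mm) begins 47 mm behind the grasp point.
Start: joints at [-0.955, 0.359, 0.012, 0, -1.224, -0.288], TCP at [0.217, -0.639, 0.227] pointing down, gripper open.
Joint ranges: [-3.07, 3.07], [-1.43, 2.12], [-1.02, 1.25], [-3.03, 1.67], [-3.05, -0], [-3.03, 3.03]. Speed limits (rad/s): [2.39, 2.39, 3.01, 3.14, 3.14, 3.14].

### API

Orientations are given as [roll, pitch, yaw] about the fixed x, y, z axes, in that order (R = Rz(yaw) Ry(pitch) Rx(roll)).
In Python, from station import get_state, grab_frame, calibration, job_done, boxes_of, regions_of, spot_point gives the robot as it stands. The module is installed in compiled form; this text tells all that it offers.
- The arm moves only by the tool arm_command, never from a script. Its argument "commands" is a list of rows, each an object of numbers: "tx", "ty", "tz": the shift along the tool's x, y, z each as a share of 25 cm, from -1 to 1; "twist": the turn about the tool's z as a share of 180 degrees, from -1 to 1. A call has exactly 8 rows; each row is the pose to reach, as a shift and turn from the pose commanded when the call began, along the tool's axes at that moment, turning the shorter way round; what a row does not reach only later rows make up. A row lasts 1/12 s, in which the tool goes at most 41.7 mm and 7.16 degrees, less where a joint would pass 70% of its speed; a pose out of reach is approached as far as the arm can. A call with a number of a shift or a turn outside -1 to 1 is refused whole. A call with a gripper value outside its range is refused whole. "claw" is the opening, from 0 (shut) to 1 (fully open), set as the call begins (left out, the last holds). The fingers move at their own pace and stop on an object; "grip_force" is the grip in N (left out, the last holds). Time passes only in rows, so rows that repeat a pose let the fingers close, or fill a call up. It gives the time, the measured TCP pose, the force, the opening and the grip force at its end, in the units of the state.
- get_state(): the state, without advancing time (a new reading comes with each control period).
- grab_frame(name): name is "side" or "top"; returns the picture (480x640x3 uint8, red, green, blue); there is no depth.
- calibration(name): a dict with "camera_matrix" (3x3 intrinsics, pixels), "k1" (the pictures are not rectified: a ray, as slopes to the right and down, at radius r is drawn at 1 + k1 r^2 times it, then the intrinsics apply), "extrinsics" (4x4, takes a point from camera to world coordinates). Camera axes: x right, y down, z forward; pixel columns grow to the right and rows downward; lengths in m; the calibration is good to about 2 mm. A picture is of the moment at which its call begins. calibration takes no time and is no camera call.
- job_done(): hands the job in; it is judged then, once.
Trained networks look in the newest picture that a camera, given by its name, has taken for a name from the list of things; names that differ only in an ending like _2 or _b are one class to them, and where a whole thing is asked for, a point or a joint stands for the part that bears it (a point fixed in the world has none). Each returns a list of dicts, best first, with "score" (0 to 1); they miss things now and then, are a little off and sometimes report something else, mostly with a low value. They report only what shows in the picture. A call takes as long as a camera call.
- boxes_of(query, camera): "rect" ([left, top, right, bottom] in pixels, round what is visible of it).
- regions_of(query, camera): "region" (480x640 bool, what is visible of it) and "rect" ([left, top, right, bottom] in pixels, round what is visible of it).
- spot_point(query, camera): "uv" ([column, row] in pixels: a listed point, or the origin of a listed thing).
The state is a dict: "t": time; "q": joint angles; "qd": joint speeds; "joint_efforts": joint torques, N m; "eef_pos": TCP position; "ee_rot": TCP orientation; "force": force on the tool from outside, world axes, zero at the start; "moment": the same for the moment, N m; "width": finger opening in m; "gripper_force": force on a finger pad.
Only numpy, scipy, OpenCV 4.12 (cv2) and the standard library are available. Lean on these libraries where they do the work, as an engineer would, in place of code of your own. Each camera call takes 0.05 s, during which the arm holds its last target. There are 200 camera calls.

## Working session

There is one attempt and no reset: what is moved stays moved. The work goes in short steps, Python scripts to look and compute and a tool call to move; the robot and the scene stay as the last step left them, time stands still between calls to the robot, and variables do not carry over. Pictures are saved under pics/ and viewed, at most 14 in all, crops included, and the job is handed in when it is done.

Besides the shell and the picture viewer there is one more tool, called after "Call:" as name(argument=value, ...), one argument or row to a line, values as JSON. arm_command: Moves the arm, as the interface text tells. Shift numbers are shares of 25 cm and turn numbers shares of 180 degrees, none past 1 either way. Its arguments: {"type":"object","properties":{"commands":{"type":"array"},"claw":{"type":"number"},"grip_force":{"type":"number"}},"required":["commands"]}

```bash
mkdir -p pics; cat > h.py <<'E'
import numpy as np, cv2
from station import *
def pix2world(cam,uv,z):
    c=calibration(cam);K=np.array(c["camera_matrix"]);T=np.array(c["extrinsics"]);k=c["k1"]
    d=(np.array(uv)-K[:2,2])/[K[0,0],K[1,1]]
    s=d.copy()
    for _ in range(20): s=d/(1+k*(s@s))
    r=T[:3,:3]@np.array([*s,1]);o=T[:3,3]
    return o+r*(z-o[2])/r[2]
def save(cam,name):
    im=grab_frame(cam);cv2.imwrite("pics/"+name+".png",im[:,:,::-1]);return im
E
python3 - <<'E'
from h import *
for c in("top","side"):
    save(c,c+"0");k=calibration(c);print(c,np.round(k["extrinsics"],3).tolist(),np.round(k["camera_matrix"],1).tolist(),k["k1"])
S=get_state();print(S["t"],S["eef_pos"],S["ee_rot"],S["width"])
for c in("top","side"):
  for n in["red_stamp","blue_stamp","green_stamp","yellow_stamp","black_stamp","ink_bottle","red_floor","blue_floor","green_floor","yellow_floor"]:
    for r in spot_point(n,c)[:2]:
        print(c,n,round(r["score"],2),np.round(r["uv"],1),np.round(pix2world(c,r["uv"],0.005 if "floor" in n else 0.0)[:2],4))
print(get_state()["t"])
E
```

```text
top [[0.009, -0.993, 0.117, 0.385], [-1.0, -0.011, -0.011, -0.004], [0.012, -0.116, -0.993, 1.057], [0.0, 0.0, 0.0, 1.0]] [[450.1, 0.0, 314.5], [0.0, 450.1, 235.4], [0.0, 0.0, 1.0]] -0.11645177479222109
side [[-0.723, -0.418, 0.55, -0.107], [-0.691, 0.419, -0.589, 0.632], [0.016, -0.806, -0.592, 0.687], [0.0, 0.0, 0.0, 1.0]] [[566.4, 0.0, 321.1], [0.0, 566.4, 245.0], [0.0, 0.0, 1.0]] 0.02813115842319744
0.1 [ 0.21718123 -0.63865914  0.22574842] [ 3.14016953e+00 -1.08265796e-04 -2.81389126e+00] 0.08762028103873097
top red_stamp 0.69 [411.1 295. ] [ 0.3708 -0.2435]
top blue_stamp 0.87 [207.5 281.5] [0.3978 0.2352]
top blue_stamp 0.59 [322.7 240.6] [ 0.4973 -0.0345]
top green_stamp 0.91 [150.3 228.7] [0.5214 0.3787]
top yellow_stamp 0.74 [214.1 209. ] [0.5704 0.2255]
top black_stamp 0.79 [412.5 215. ] [ 0.5613 -0.2495]
top ink_bottle 0.7 [414.1 212.4] [ 0.5676 -0.2535]
top ink_bottle 0.65 [458.3 248.5] [ 0.4816 -0.3597]
top red_floor 0.61 [351.8 236. ] [ 0.5084 -0.1029]
top blue_floor 0.74 [323.  240.4] [ 0.4973 -0.0351]
top green_floor 0.95 [315.7 213. ] [ 0.5623 -0.0173]
top yellow_floor 0.61 [349.8 209.4] [ 0.5719 -0.0982]
side red_stamp 0.66 [439.2 238. ] [ 0.3735 -0.245 ]
side red_stamp 0.51 [352.6 241.4] [ 0.4939 -0.1075]
side blue_stamp 0.57 [264.1 355. ] [0.3891 0.2298]
side green_stamp 0.93 [147.8 360.3] [0.5124 0.3662]
side yellow_stamp 0.59 [372.1 203.5] [ 0.5596 -0.2502]
side yellow_stamp 0.58 [198.3 306. ] [0.5592 0.234 ]
side black_stamp 0.62 [372.  206.1] [ 0.5527 -0.2415]
side ink_bottle 0.79 [432.4 199.9] [ 0.4711 -0.3611]
side blue_floor 0.7 [330.7 258.5] [ 0.4823 -0.0282]
side blue_floor 0.19 [266.8 358.1] [0.3775 0.2341]
side green_floor 0.67 [297.7 242. ] [ 0.5678 -0.021 ]
side yellow_floor 0.62 [324.  224.8] [ 0.5728 -0.1045]
1.1
```

View pics/top0.png

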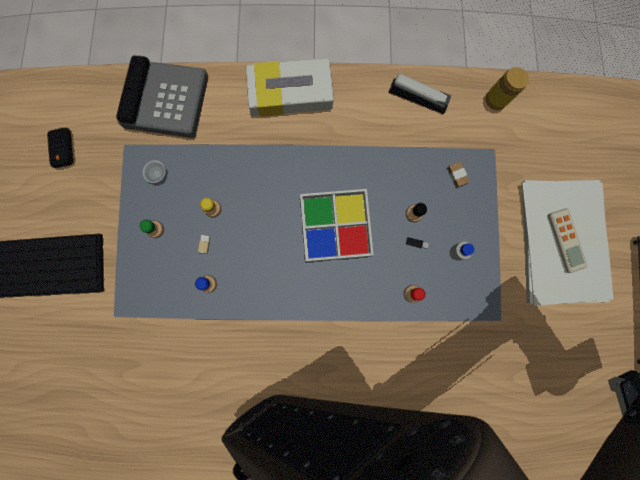

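View pics/side0.png

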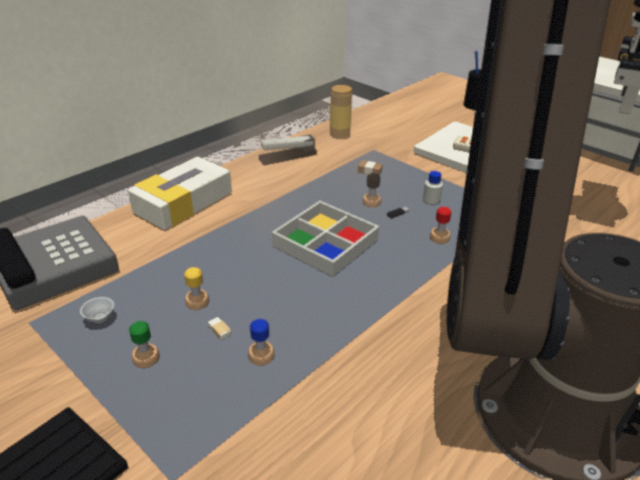

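The pictures agree with each other. In the top view, red is at (417,294), blue (203,284), green (148,227), yellow (208,205), black (420,210) and the bottle (465,250). The tray is at (336,225), with floors green, yellow, blue and red. Next I refine the knobs by triangulation and the tray by its outline.

```bash
cat >> h.py <<'E'
HUE={"red":(170,8),"blue":(110,130),"green":(45,80),"yellow":(20,34)}
def mask(im,c,smin=140,vmin=60):
    h=cv2.cvtColor(im,cv2.COLOR_RGB2HSV).astype(int);lo,hi=HUE[c];H=h[...,0]
    m=((H>=lo)|(H<=hi)) if lo>hi else ((H>=lo)&(H<=hi))
    return (m&(h[...,1]>smin)&(h[...,2]>vmin)).astype(np.uint8)
def blobs(im,c,near,rad=25):
    n,l,s,ce=cv2.connectedComponentsWithStats(mask(im,c))
    r=[(s[i,4],*ce[i]) for i in range(1,n) if s[i,4]>15 and np.hypot(*(ce[i]-near))<rad]
    return max(r) if r else None
def tri(u1,u2):
    A=np.zeros((3,3));b=np.zeros(3);L=[]
    for cam,u in(("top",u1),("side",u2)):
        p=pix2world(cam,u,0);o=np.array(calibration(cam)["extrinsics"])[:3,3];d=(p-o)/np.linalg.norm(p-o)
        P=np.eye(3)-np.outer(d,d);A+=P;b+=P@o;L.append((o,d))
    X=np.linalg.solve(A,b);return X,[np.linalg.norm(np.cross(X-o,d)) for o,d in L]
E
python3 - <<'E'
from h import *
t=grab_frame("top");s=grab_frame("side")
G={"red":((417,294),(443,215)),"blue":((203,284),(260,328)),"green":((148,227),(140,330)),"yellow":((208,205),(194,277))}
for c,(a,b) in G.items():
    p=blobs(t,c,a);q=blobs(s,c,b,20);X,e=tri(p[1:],q[1:])
    print(c,p[0],q[0],X.round(4),np.round(e,4),pix2world("top",p[1:],.062)[:2].round(4))
F={"green":(318,211),"yellow":(350,209),"blue":(322,242),"red":(353,240)}
for c,a in F.items():
    p=blobs(t,c,a,15); print("floor",c,p[0],pix2world("top",p[1:],.008)[:2].round(4))
h=cv2.cvtColor(t,cv2.COLOR_RGB2HSV)
m=((h[...,2]>130)&(h[...,1]<60)).astype(np.uint8);m[:180]=0;m[275:]=0;m[:,:290]=0;m[:,385:]=0
for c in F:m|=mask(t,c)*np.pad(np.ones((85,85),np.uint8),((185,210),(292,263)))
pts=cv2.convexHull(np.argwhere(m)[:,::-1].astype(np.int32))[:,0]
W=np.array([pix2world("top",p,.035)[:2] for p in pts.astype(float)],np.float32)
print(cv2.minAreaRect(W))
E
```

```text
red 141 192 [ 0.3742 -0.2453  0.0584] [0.0004 0.0004] [ 0.3746 -0.2442]
blue 138 329 [0.3924 0.2349 0.0587] [0.0008 0.0008] [0.393  0.2347]
green 117 309 [0.52   0.3674 0.059 ] [0.0013 0.0013] [0.5205 0.3673]
yellow 147 264 [0.5705 0.2293 0.0577] [0.0004 0.0004] [0.57   0.2286]
floor green 698 [ 0.5672 -0.0233]
floor yellow 721 [ 0.5739 -0.0979]
floor blue 752 [ 0.4913 -0.0303]
floor red 754 [ 0.4984 -0.1051]
((0.5326024293899536, -0.06452155113220215), (0.1560104787349701, 0.15579451620578766), 5.521608829498291)
```

Call:
arm_command(
  commands=[
    {"tx":-0.55,"ty":0.645,"tz":0,"twist":0.104},
    {"tx":-0.55,"ty":0.645,"tz":0,"twist":0.104},
    {"tx":-0.55,"ty":0.645,"tz":0,"twist":0.104},
    {"tx":-0.55,"ty":0.645,"tz":0,"twist":0.104},
    {"tx":-0.55,"ty":0.645,"tz":0,"twist":0.104},
    {"tx":-0.55,"ty":0.645,"tz":0,"twist":0.104},
    {"tx":-0.55,"ty":0.645,"tz":0,"twist":0.104},
    {"tx":-0.55,"ty":0.645,"tz":0,"twist":0.104},
  ],
  claw=0.7,
  grip_force=15,
)

```text
t: 1.87
eef_pos: [0.2961, -0.4421, 0.2272]
ee_rot: [-3.141, 0.001, -3.139]
force: [-1.1, 0.0, -0.7]
width: 0.0615
gripper_force: 0.0
```

Call:
arm_command(
  commands=[
    {"tx":-0.312,"ty":0.788,"tz":0.3},
    {"tx":-0.312,"ty":0.788,"tz":0.43},
    {"tx":-0.312,"ty":0.788,"tz":0.43},
    {"tx":-0.312,"ty":0.788,"tz":0.43},
    {"tx":-0.312,"ty":0.788,"tz":0.43},
    {"tx":-0.312,"ty":0.788,"tz":0.43},
    {"tx":-0.312,"ty":0.788,"tz":0.43},
    {"tx":-0.312,"ty":0.788,"tz":0.43},
  ],
)

```text
invalid input
```

Call:
arm_command(
  commands=[
    {"tx":-0.312,"ty":0.788,"tz":0.43,"twist":0},
    {"tx":-0.312,"ty":0.788,"tz":0.43,"twist":0},
    {"tx":-0.312,"ty":0.788,"tz":0.43,"twist":0},
    {"tx":-0.312,"ty":0.788,"tz":0.43,"twist":0},
    {"tx":-0.312,"ty":0.788,"tz":0.43,"twist":0},
    {"tx":-0.312,"ty":0.788,"tz":0.43,"twist":0},
    {"tx":-0.312,"ty":0.788,"tz":0.43,"twist":0},
    {"tx":-0.312,"ty":0.788,"tz":0.43,"twist":0},
  ],
)

```text
t: 2.53
eef_pos: [0.3736, -0.2449, 0.1184]
ee_rot: [3.142, -0.002, -3.139]
force: [-0.1, 0.1, 0.5]
width: 0.0615
gripper_force: 0.0
```

Call:
arm_command(
  commands=[
    {"tx":0,"ty":0,"tz":0.08,"twist":0},
    {"tx":0,"ty":0,"tz":0.16,"twist":0},
    {"tx":0,"ty":0,"tz":0.22,"twist":0},
    {"tx":0,"ty":0,"tz":0.27,"twist":0},
    {"tx":0,"ty":0,"tz":0.3,"twist":0},
    {"tx":0,"ty":0,"tz":0.32,"twist":0},
    {"tx":0,"ty":0,"tz":0.32,"twist":0},
    {"tx":0,"ty":0,"tz":0.32,"twist":0},
  ],
)

```text
t: 3.2
eef_pos: [0.3736, -0.2457, 0.0394]
ee_rot: [-3.141, 0.0, -3.141]
force: [-0.1, 0.7, 0.3]
width: 0.0613
gripper_force: 0.0
```

Call:
arm_command(
  commands=[
    {"tx":0,"ty":0,"tz":0,"twist":0},
    {"tx":0,"ty":0,"tz":0,"twist":0},
    {"tx":0,"ty":0,"tz":0,"twist":0},
    {"tx":0,"ty":0,"tz":0,"twist":0},
    {"tx":0,"ty":0,"tz":0,"twist":0},
    {"tx":0,"ty":0,"tz":0,"twist":0},
    {"tx":0,"ty":0,"tz":0,"twist":0},
    {"tx":0,"ty":0,"tz":0,"twist":0},
  ],
  claw=0,
  grip_force=15,
)

```text
t: 3.87
eef_pos: [0.3736, -0.245, 0.0392]
ee_rot: [-3.142, 0.0, -3.14]
force: [-0.5, 1.5, 2.7]
width: 0.0295
gripper_force: 15.0
```

Call:
arm_command(
  commands=[
    {"tx":0,"ty":0,"tz":-0.04,"twist":0},
    {"tx":0,"ty":0,"tz":-0.12,"twist":0},
    {"tx":0,"ty":0,"tz":-0.24,"twist":0},
    {"tx":-0.03,"ty":0.03,"tz":-0.34,"twist":0},
    {"tx":-0.1,"ty":0.1,"tz":-0.4,"twist":0},
    {"tx":-0.18,"ty":0.2,"tz":-0.4,"twist":0},
    {"tx":-0.26,"ty":0.29,"tz":-0.4,"twist":0},
    {"tx":-0.34,"ty":0.38,"tz":-0.4,"twist":0},
  ],
)

```text
t: 4.53
eef_pos: [0.4588, -0.1488, 0.1395]
ee_rot: [3.141, 0.001, -3.141]
force: [-0.2, -1.1, -1.3]
width: 0.0295
gripper_force: 15.0
```

Call:
arm_command(
  commands=[
    {"tx":-0.07,"ty":0.08,"tz":0,"twist":0},
    {"tx":-0.13,"ty":0.14,"tz":0,"twist":0},
    {"tx":-0.16,"ty":0.178,"tz":0,"twist":0},
    {"tx":-0.16,"ty":0.178,"tz":0.05,"twist":0},
    {"tx":-0.16,"ty":0.178,"tz":0.12,"twist":0},
    {"tx":-0.16,"ty":0.178,"tz":0.18,"twist":0},
    {"tx":-0.16,"ty":0.178,"tz":0.2,"twist":0},
    {"tx":-0.16,"ty":0.178,"tz":0.2,"twist":0},
  ],
)

```text
t: 5.2
eef_pos: [0.4968, -0.1057, 0.0877]
ee_rot: [-3.141, -0.003, -3.141]
force: [0.1, 0.1, 0.2]
width: 0.0293
gripper_force: 15.0
```

Call:
arm_command(
  commands=[
    {"tx":0,"ty":0,"tz":0.04,"twist":0},
    {"tx":0,"ty":0,"tz":0.08,"twist":0},
    {"tx":0,"ty":0,"tz":0.11,"twist":0},
    {"tx":0,"ty":0,"tz":0.135,"twist":0},
    {"tx":0,"ty":0,"tz":0.15,"twist":0},
    {"tx":0,"ty":0,"tz":0.158,"twist":0},
    {"tx":0,"ty":0,"tz":0.162,"twist":0},
    {"tx":0,"ty":0,"tz":0.162,"twist":0},
  ],
)

```text
t: 5.87
eef_pos: [0.4983, -0.1054, 0.0485]
ee_rot: [-3.142, -0.0, -3.141]
force: [0.3, -0.4, -0.3]
width: 0.0292
gripper_force: 15.0
```

Call:
arm_command(
  commands=[
    {"tx":0,"ty":0,"tz":0.002,"twist":0},
    {"tx":0,"ty":0,"tz":0.004,"twist":0},
    {"tx":0,"ty":0,"tz":0.006,"twist":0},
    {"tx":0,"ty":0,"tz":0.006,"twist":0},
    {"tx":0,"ty":0,"tz":0.006,"twist":0},
    {"tx":0,"ty":0,"tz":0.006,"twist":0},
    {"tx":0,"ty":0,"tz":0.006,"twist":0},
    {"tx":0,"ty":0,"tz":0.006,"twist":0},
  ],
)

```text
t: 6.53
eef_pos: [0.4984, -0.1054, 0.0472]
ee_rot: [3.142, 0.0, -3.14]
force: [-0.7, 1.1, 2.4]
width: 0.0292
gripper_force: 15.0
```

Call:
arm_command(
  commands=[
    {"tx":0,"ty":0,"tz":0,"twist":0},
    {"tx":0,"ty":0,"tz":0,"twist":0},
    {"tx":0,"ty":0,"tz":0,"twist":0},
    {"tx":0,"ty":0,"tz":0,"twist":0},
    {"tx":0,"ty":0,"tz":-0.04,"twist":0},
    {"tx":0,"ty":0,"tz":-0.12,"twist":0},
    {"tx":0,"ty":0,"tz":-0.24,"twist":0},
    {"tx":0,"ty":0,"tz":-0.4,"twist":0},
  ],
  claw=0.55,
)

```text
t: 7.2
eef_pos: [0.4963, -0.1056, 0.1468]
ee_rot: [-3.141, -0.005, -3.141]
force: [1.0, -0.2, 0.8]
width: 0.0483
gripper_force: 0.0
```

Call:
arm_command(
  commands=[
    {"tx":0.31,"ty":1.0,"tz":0,"twist":0},
    {"tx":0.31,"ty":1.0,"tz":0,"twist":0},
    {"tx":0.31,"ty":1.0,"tz":0,"twist":0},
    {"tx":0.31,"ty":1.0,"tz":0,"twist":0},
    {"tx":0.31,"ty":1.0,"tz":0,"twist":0},
    {"tx":0.31,"ty":1.0,"tz":0,"twist":0},
    {"tx":0.31,"ty":1.0,"tz":0,"twist":0},
    {"tx":0.31,"ty":1.0,"tz":0,"twist":0},
  ],
  claw=0.7,
)

```text
t: 7.87
eef_pos: [0.4199, 0.1474, 0.1481]
ee_rot: [3.14, 0.001, -3.136]
force: [0.0, -0.2, 1.2]
width: 0.0612
gripper_force: 0.0
```

Call:
arm_command(
  commands=[
    {"tx":0.115,"ty":0.361,"tz":0.1,"twist":0},
    {"tx":0.115,"ty":0.361,"tz":0.1,"twist":0},
    {"tx":0.115,"ty":0.361,"tz":0.1,"twist":0},
    {"tx":0.115,"ty":0.361,"tz":0.1,"twist":0},
    {"tx":0.115,"ty":0.361,"tz":0.14,"twist":0},
    {"tx":0.115,"ty":0.361,"tz":0.18,"twist":0},
    {"tx":0.115,"ty":0.361,"tz":0.2,"twist":0},
    {"tx":0.115,"ty":0.361,"tz":0.2,"twist":0},
  ],
)

```text
t: 8.53
eef_pos: [0.3914, 0.2334, 0.0965]
ee_rot: [-3.14, -0.001, -3.142]
force: [-0.5, -0.1, 0.6]
width: 0.061
gripper_force: 0.0
```

Call:
arm_command(
  commands=[
    {"tx":0,"ty":0,"tz":0.08,"twist":0},
    {"tx":0,"ty":0,"tz":0.15,"twist":0},
    {"tx":0,"ty":0,"tz":0.2,"twist":0},
    {"tx":0,"ty":0,"tz":0.22,"twist":0},
    {"tx":0,"ty":0,"tz":0.232,"twist":0},
    {"tx":0,"ty":0,"tz":0.232,"twist":0},
    {"tx":0,"ty":0,"tz":0.232,"twist":0},
    {"tx":0,"ty":0,"tz":0.232,"twist":0},
  ],
)

```text
t: 9.2
eef_pos: [0.392, 0.2351, 0.0399]
ee_rot: [3.141, 0.001, -3.14]
force: [0.2, -0.6, 0.9]
width: 0.0612
gripper_force: 0.0
```

Call:
arm_command(
  commands=[
    {"tx":0,"ty":0,"tz":0,"twist":0},
    {"tx":0,"ty":0,"tz":0,"twist":0},
    {"tx":0,"ty":0,"tz":0,"twist":0},
    {"tx":0,"ty":0,"tz":0,"twist":0},
    {"tx":0,"ty":0,"tz":0,"twist":0},
    {"tx":0,"ty":0,"tz":0,"twist":0},
    {"tx":0,"ty":0,"tz":0,"twist":0},
    {"tx":0,"ty":0,"tz":0,"twist":0},
  ],
  claw=0,
  grip_force=15,
)

```text
t: 9.87
eef_pos: [0.3916, 0.2347, 0.0391]
ee_rot: [-3.141, -0.0, -3.14]
force: [-0.4, -1.6, 2.4]
width: 0.0292
gripper_force: 15.0
```

Call:
arm_command(
  commands=[
    {"tx":0,"ty":0,"tz":-0.04,"twist":0},
    {"tx":0,"ty":0,"tz":-0.12,"twist":0},
    {"tx":0,"ty":0,"tz":-0.24,"twist":0},
    {"tx":-0.02,"ty":-0.04,"tz":-0.34,"twist":0},
    {"tx":-0.06,"ty":-0.14,"tz":-0.4,"twist":0},
    {"tx":-0.1,"ty":-0.26,"tz":-0.4,"twist":0},
    {"tx":-0.15,"ty":-0.38,"tz":-0.4,"twist":0},
    {"tx":-0.19,"ty":-0.5,"tz":-0.4,"twist":0},
  ],
)

```text
t: 10.53
eef_pos: [0.4396, 0.1088, 0.1394]
ee_rot: [3.141, 0.001, -3.14]
force: [1.4, 0.3, -1.7]
width: 0.0296
gripper_force: 15.0
```

```bash
python3 - <<'E'
from h import *
t=save("top","top1");s=save("side","side1")
cv2.imwrite("pics/c1.png",np.hstack([cv2.resize(a[y:y+130,x:x+130,::-1],(390,390),interpolation=cv2.INTER_CUBIC) for a,x,y in((t,270,170),(s,265,150))]))
E
```

```text
(no output)
```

View pics/c1.png

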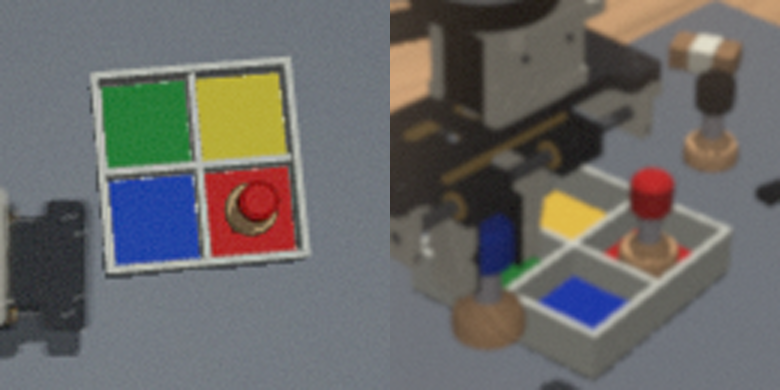

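The red stamp stands upright in the middle of the red compartment (about (350,238) in the full top view). The blue stamp hangs straight in the gripper.

Call:
arm_command(
  commands=[
    {"tx":-0.05,"ty":-0.13,"tz":0,"twist":0},
    {"tx":-0.1,"ty":-0.26,"tz":0,"twist":0},
    {"tx":-0.145,"ty":-0.39,"tz":0,"twist":0},
    {"tx":-0.18,"ty":-0.49,"tz":0,"twist":0},
    {"tx":-0.209,"ty":-0.564,"tz":0,"twist":0},
    {"tx":-0.209,"ty":-0.564,"tz":0.05,"twist":0},
    {"tx":-0.209,"ty":-0.564,"tz":0.12,"twist":0},
    {"tx":-0.209,"ty":-0.564,"tz":0.2,"twist":0},
  ],
)

```text
t: 11.3
eef_pos: [0.4922, -0.0312, 0.0889]
ee_rot: [3.141, 0.002, 3.142]
force: [0.2, -0.2, -1.7]
width: 0.0293
gripper_force: 15.0
```

Call:
arm_command(
  commands=[
    {"tx":0,"ty":0,"tz":0.05,"twist":0},
    {"tx":0,"ty":0,"tz":0.09,"twist":0},
    {"tx":0,"ty":0,"tz":0.125,"twist":0},
    {"tx":0,"ty":0,"tz":0.15,"twist":0},
    {"tx":0,"ty":0,"tz":0.16,"twist":0},
    {"tx":0,"ty":0,"tz":0.164,"twist":0},
    {"tx":0,"ty":0,"tz":0.167,"twist":0},
    {"tx":0,"ty":0,"tz":0.167,"twist":0},
  ],
)

```text
t: 11.97
eef_pos: [0.4919, -0.031, 0.0477]
ee_rot: [3.141, 0.001, -3.14]
force: [-0.1, 0.1, -2.1]
width: 0.0293
gripper_force: 15.0
```

Call:
arm_command(
  commands=[
    {"tx":0,"ty":0,"tz":0.002,"twist":0},
    {"tx":0,"ty":0,"tz":0.003,"twist":0},
    {"tx":0,"ty":0,"tz":0.004,"twist":0},
    {"tx":0,"ty":0,"tz":0.004,"twist":0},
    {"tx":0,"ty":0,"tz":0.004,"twist":0},
    {"tx":0,"ty":0,"tz":0.004,"twist":0},
    {"tx":0,"ty":0,"tz":0.004,"twist":0},
    {"tx":0,"ty":0,"tz":0.004,"twist":0},
  ],
)

```text
t: 12.63
eef_pos: [0.4921, -0.0311, 0.0471]
ee_rot: [3.141, 0.001, -3.14]
force: [-1.1, 0.7, 5.4]
width: 0.0297
gripper_force: 15.0
```

Contact (5 N). Release and rise.

Call:
arm_command(
  commands=[
    {"tx":0,"ty":0,"tz":0,"twist":0},
    {"tx":0,"ty":0,"tz":0,"twist":0},
    {"tx":0,"ty":0,"tz":0,"twist":0},
    {"tx":0,"ty":0,"tz":0,"twist":0},
    {"tx":0,"ty":0,"tz":-0.04,"twist":0},
    {"tx":0,"ty":0,"tz":-0.12,"twist":0},
    {"tx":0,"ty":0,"tz":-0.24,"twist":0},
    {"tx":0,"ty":0,"tz":-0.4,"twist":0},
  ],
  claw=0.55,
)

```text
t: 13.3
eef_pos: [0.4897, -0.0316, 0.1453]
ee_rot: [-3.14, -0.005, -3.141]
force: [0.2, 0.7, -0.4]
width: 0.0481
gripper_force: 0.0
```

Call:
arm_command(
  commands=[
    {"tx":-0.07,"ty":1.0,"tz":0,"twist":0},
    {"tx":-0.07,"ty":1.0,"tz":0,"twist":0},
    {"tx":-0.07,"ty":1.0,"tz":0,"twist":0},
    {"tx":-0.07,"ty":1.0,"tz":0,"twist":0},
    {"tx":-0.07,"ty":1.0,"tz":0,"twist":0},
    {"tx":-0.07,"ty":1.0,"tz":0,"twist":0},
    {"tx":-0.07,"ty":1.0,"tz":0,"twist":0},
    {"tx":-0.07,"ty":1.0,"tz":0,"twist":0},
  ],
  claw=0.7,
)

```text
t: 13.97
eef_pos: [0.5086, 0.2211, 0.1457]
ee_rot: [-3.141, -0.001, -3.137]
force: [-0.4, -0.8, -0.0]
width: 0.0615
gripper_force: 0.0
```

Call:
arm_command(
  commands=[
    {"tx":-0.043,"ty":0.592,"tz":0,"twist":0},
    {"tx":-0.043,"ty":0.592,"tz":0,"twist":0},
    {"tx":-0.043,"ty":0.592,"tz":0,"twist":0},
    {"tx":-0.043,"ty":0.592,"tz":0,"twist":0},
    {"tx":-0.043,"ty":0.592,"tz":0.1,"twist":0},
    {"tx":-0.043,"ty":0.592,"tz":0.16,"twist":0},
    {"tx":-0.043,"ty":0.592,"tz":0.2,"twist":0},
    {"tx":-0.043,"ty":0.592,"tz":0.2,"twist":0},
  ],
)

```text
t: 14.63
eef_pos: [0.5185, 0.3648, 0.0937]
ee_rot: [-3.138, -0.003, 3.141]
force: [-0.0, -0.2, -0.9]
width: 0.0614
gripper_force: 0.0
```

Call:
arm_command(
  commands=[
    {"tx":0,"ty":0,"tz":0.08,"twist":0},
    {"tx":0,"ty":0,"tz":0.15,"twist":0},
    {"tx":0,"ty":0,"tz":0.2,"twist":0},
    {"tx":0,"ty":0,"tz":0.22,"twist":0},
    {"tx":0,"ty":0,"tz":0.232,"twist":0},
    {"tx":0,"ty":0,"tz":0.232,"twist":0},
    {"tx":0,"ty":0,"tz":0.232,"twist":0},
    {"tx":0,"ty":0,"tz":0.232,"twist":0},
  ],
)

```text
t: 15.3
eef_pos: [0.52, 0.3673, 0.0395]
ee_rot: [3.14, 0.001, -3.141]
force: [0.4, -0.0, -0.2]
width: 0.0614
gripper_force: 0.0
```

Call:
arm_command(
  commands=[
    {"tx":0,"ty":0,"tz":0,"twist":0},
    {"tx":0,"ty":0,"tz":0,"twist":0},
    {"tx":0,"ty":0,"tz":0,"twist":0},
    {"tx":0,"ty":0,"tz":0,"twist":0},
    {"tx":0,"ty":0,"tz":0,"twist":0},
    {"tx":0,"ty":0,"tz":0,"twist":0},
    {"tx":0,"ty":0,"tz":0,"twist":0},
    {"tx":0,"ty":0,"tz":0,"twist":0},
  ],
  claw=0,
  grip_force=15,
)

```text
t: 15.97
eef_pos: [0.5195, 0.3669, 0.0383]
ee_rot: [-3.142, -0.0, -3.141]
force: [-0.5, 0.4, 1.3]
width: 0.0293
gripper_force: 15.0
```

Call:
arm_command(
  commands=[
    {"tx":0,"ty":0,"tz":-0.04,"twist":0},
    {"tx":0,"ty":0,"tz":-0.12,"twist":0},
    {"tx":0,"ty":0,"tz":-0.24,"twist":0},
    {"tx":0,"ty":-0.04,"tz":-0.34,"twist":0},
    {"tx":-0.02,"ty":-0.14,"tz":-0.4,"twist":0},
    {"tx":-0.04,"ty":-0.26,"tz":-0.4,"twist":0},
    {"tx":-0.06,"ty":-0.4,"tz":-0.4,"twist":0},
    {"tx":-0.08,"ty":-0.54,"tz":-0.4,"twist":0},
  ],
)

```text
t: 16.63
eef_pos: [0.5396, 0.231, 0.1395]
ee_rot: [3.141, 0.001, -3.139]
force: [1.3, -0.0, -0.3]
width: 0.0293
gripper_force: 15.0
```

Call:
arm_command(
  commands=[
    {"tx":-0.02,"ty":-0.14,"tz":0,"twist":0},
    {"tx":-0.03,"ty":-0.28,"tz":0,"twist":0},
    {"tx":-0.05,"ty":-0.42,"tz":0,"twist":0},
    {"tx":-0.06,"ty":-0.56,"tz":0,"twist":0},
    {"tx":-0.08,"ty":-0.7,"tz":0,"twist":0},
    {"tx":-0.09,"ty":-0.84,"tz":0,"twist":0},
    {"tx":-0.1,"ty":-0.95,"tz":0,"twist":0},
    {"tx":-0.108,"ty":-1.0,"tz":0,"twist":0},
  ],
)

```text
t: 17.3
eef_pos: [0.5665, -0.021, 0.139]
ee_rot: [-3.141, 0.0, 3.141]
force: [0.1, 0.8, -1.2]
width: 0.0295
gripper_force: 15.0
```

Call:
arm_command(
  commands=[
    {"tx":0,"ty":-0.022,"tz":0,"twist":0},
    {"tx":0,"ty":-0.022,"tz":0.06,"twist":0},
    {"tx":0,"ty":-0.022,"tz":0.14,"twist":0},
    {"tx":0,"ty":-0.022,"tz":0.22,"twist":0},
    {"tx":0,"ty":-0.022,"tz":0.28,"twist":0},
    {"tx":0,"ty":-0.022,"tz":0.32,"twist":0},
    {"tx":0,"ty":-0.022,"tz":0.345,"twist":0},
    {"tx":0,"ty":-0.022,"tz":0.355,"twist":0},
  ],
)

```text
t: 17.97
eef_pos: [0.5667, -0.0231, 0.049]
ee_rot: [-3.141, -0.001, -3.14]
force: [0.4, 0.2, -0.6]
width: 0.0296
gripper_force: 15.0
```

Call:
arm_command(
  commands=[
    {"tx":0,"ty":0,"tz":0.003,"twist":0},
    {"tx":0,"ty":0,"tz":0.006,"twist":0},
    {"tx":0,"ty":0,"tz":0.008,"twist":0},
    {"tx":0,"ty":0,"tz":0.009,"twist":0},
    {"tx":0,"ty":0,"tz":0.01,"twist":0},
    {"tx":0,"ty":0,"tz":0.01,"twist":0},
    {"tx":0,"ty":0,"tz":0.01,"twist":0},
    {"tx":0,"ty":0,"tz":0.01,"twist":0},
  ],
)

```text
t: 18.63
eef_pos: [0.5669, -0.0236, 0.0472]
ee_rot: [3.142, 0.0, -3.141]
force: [-0.6, -0.4, -0.4]
width: 0.0291
gripper_force: 15.0
```

Call:
arm_command(
  commands=[
    {"tx":0,"ty":0,"tz":0.001,"twist":0},
    {"tx":0,"ty":0,"tz":0.002,"twist":0},
    {"tx":0,"ty":0,"tz":0.003,"twist":0},
    {"tx":0,"ty":0,"tz":0.003,"twist":0},
    {"tx":0,"ty":0,"tz":0.003,"twist":0},
    {"tx":0,"ty":0,"tz":0.003,"twist":0},
    {"tx":0,"ty":0,"tz":0.003,"twist":0},
    {"tx":0,"ty":0,"tz":0.003,"twist":0},
  ],
)

```text
t: 19.3
eef_pos: [0.5669, -0.0236, 0.0463]
ee_rot: [3.142, 0.0, -3.14]
force: [0.8, -0.9, -0.4]
width: 0.0293
gripper_force: 15.0
```

Call:
arm_command(
  commands=[
    {"tx":0,"ty":0,"tz":0.001,"twist":0},
    {"tx":0,"ty":0,"tz":0.002,"twist":0},
    {"tx":0,"ty":0,"tz":0.003,"twist":0},
    {"tx":0,"ty":0,"tz":0.003,"twist":0},
    {"tx":0,"ty":0,"tz":0.003,"twist":0},
    {"tx":0,"ty":0,"tz":0.003,"twist":0},
    {"tx":0,"ty":0,"tz":0.003,"twist":0},
    {"tx":0,"ty":0,"tz":0.003,"twist":0},
  ],
)

```text
t: 19.97
eef_pos: [0.5672, -0.0237, 0.0462]
ee_rot: [-3.142, 0.001, -3.14]
force: [-1.8, -1.5, 5.8]
width: 0.0293
gripper_force: 15.0
```

Call:
arm_command(
  commands=[
    {"tx":0,"ty":0,"tz":0,"twist":0},
    {"tx":0,"ty":0,"tz":0,"twist":0},
    {"tx":0,"ty":0,"tz":0,"twist":0},
    {"tx":0,"ty":0,"tz":0,"twist":0},
    {"tx":0,"ty":0,"tz":-0.04,"twist":0},
    {"tx":0,"ty":0,"tz":-0.12,"twist":0},
    {"tx":0,"ty":0,"tz":-0.24,"twist":0},
    {"tx":0,"ty":0,"tz":-0.4,"twist":0},
  ],
  claw=0.55,
)

```text
t: 20.63
eef_pos: [0.5651, -0.0239, 0.145]
ee_rot: [-3.141, -0.005, -3.141]
force: [1.3, 0.4, 0.2]
width: 0.0485
gripper_force: 0.0
```

Call:
arm_command(
  commands=[
    {"tx":-0.012,"ty":1.0,"tz":0,"twist":0},
    {"tx":-0.012,"ty":1.0,"tz":0,"twist":0},
    {"tx":-0.012,"ty":1.0,"tz":0,"twist":0},
    {"tx":-0.012,"ty":1.0,"tz":0,"twist":0},
    {"tx":-0.012,"ty":1.0,"tz":0,"twist":0},
    {"tx":-0.012,"ty":1.0,"tz":0,"twist":0},
    {"tx":-0.012,"ty":1.0,"tz":0,"twist":0},
    {"tx":-0.012,"ty":1.0,"tz":0.1,"twist":0},
  ],
  claw=0.7,
)

```text
t: 21.3
eef_pos: [0.5722, 0.2308, 0.1254]
ee_rot: [3.137, 0.007, -3.136]
force: [0.9, 0.1, -0.6]
width: 0.0611
gripper_force: 0.0
```

```bash
python3 - <<'E'
from h import *
t=save("top","top2");s=save("side","side2")
cv2.imwrite("pics/c2.png",np.hstack([cv2.resize(a[y:y+130,x:x+130,::-1],(390,390),interpolation=cv2.INTER_CUBIC) for a,x,y in((t,270,170),(s,265,150))]))
print(get_state()["eef_pos"])
E
```

```text
[0.56751219 0.22615212 0.11806034]
```

View pics/c2.png

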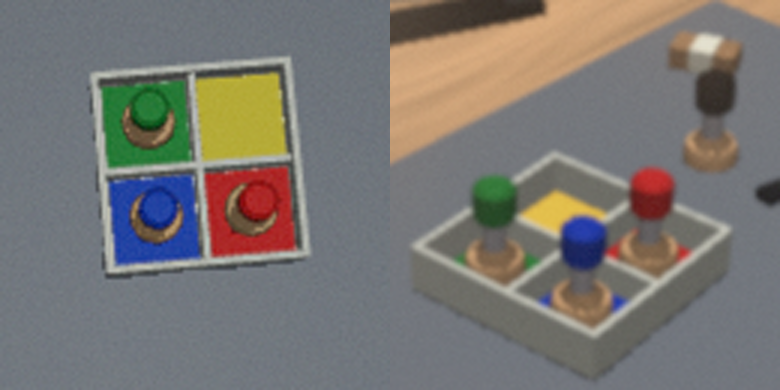

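Red, blue and green all stand upright and centred in their own compartments. Yellow is next.

Call:
arm_command(
  commands=[
    {"tx":0,"ty":0.01,"tz":0,"twist":0},
    {"tx":0,"ty":0.01,"tz":0.08,"twist":0},
    {"tx":0,"ty":0.01,"tz":0.18,"twist":0},
    {"tx":0,"ty":0.01,"tz":0.26,"twist":0},
    {"tx":0,"ty":0.01,"tz":0.31,"twist":0},
    {"tx":0,"ty":0.01,"tz":0.328,"twist":0},
    {"tx":0,"ty":0.01,"tz":0.328,"twist":0},
    {"tx":0,"ty":0.01,"tz":0.328,"twist":0},
  ],
)

```text
t: 22.07
eef_pos: [0.5704, 0.229, 0.0399]
ee_rot: [3.141, 0.001, -3.141]
force: [0.1, -0.4, 0.2]
width: 0.0612
gripper_force: 0.0
```

Call:
arm_command(
  commands=[
    {"tx":0,"ty":0,"tz":0,"twist":0},
    {"tx":0,"ty":0,"tz":0,"twist":0},
    {"tx":0,"ty":0,"tz":0,"twist":0},
    {"tx":0,"ty":0,"tz":0,"twist":0},
    {"tx":0,"ty":0,"tz":0,"twist":0},
    {"tx":0,"ty":0,"tz":0,"twist":0},
    {"tx":0,"ty":0,"tz":0,"twist":0},
    {"tx":0,"ty":0,"tz":0,"twist":0},
  ],
  claw=0,
  grip_force=15,
)

```text
t: 22.73
eef_pos: [0.5698, 0.2291, 0.0388]
ee_rot: [3.141, 0.0, -3.14]
force: [0.4, 0.6, 2.4]
width: 0.0295
gripper_force: 15.0
```

Call:
arm_command(
  commands=[
    {"tx":0,"ty":0,"tz":-0.04,"twist":0},
    {"tx":0,"ty":0,"tz":-0.13,"twist":0},
    {"tx":0,"ty":0,"tz":-0.26,"twist":0},
    {"tx":0,"ty":-0.02,"tz":-0.39,"twist":0},
    {"tx":0,"ty":-0.1,"tz":-0.48,"twist":0},
    {"tx":0,"ty":-0.22,"tz":-0.52,"twist":0},
    {"tx":0,"ty":-0.36,"tz":-0.52,"twist":0},
    {"tx":0,"ty":-0.5,"tz":-0.52,"twist":0},
  ],
)

```text
t: 23.4
eef_pos: [0.5697, 0.1032, 0.1703]
ee_rot: [3.14, 0.002, -3.139]
force: [0.3, -1.1, -0.5]
width: 0.0297
gripper_force: 15.0
```

Call:
arm_command(
  commands=[
    {"tx":0,"ty":-0.14,"tz":0,"twist":0},
    {"tx":0,"ty":-0.28,"tz":0,"twist":0},
    {"tx":-0.014,"ty":-0.42,"tz":0,"twist":0},
    {"tx":-0.014,"ty":-0.55,"tz":0,"twist":0},
    {"tx":-0.014,"ty":-0.67,"tz":0,"twist":0},
    {"tx":-0.014,"ty":-0.76,"tz":0,"twist":0},
    {"tx":-0.014,"ty":-0.808,"tz":0,"twist":0},
    {"tx":-0.014,"ty":-0.808,"tz":0.06,"twist":0},
  ],
)

```text
t: 24.07
eef_pos: [0.5748, -0.1005, 0.1564]
ee_rot: [-3.141, 0.004, 3.141]
force: [0.6, 0.8, -0.4]
width: 0.0294
gripper_force: 15.0
```

Call:
arm_command(
  commands=[
    {"tx":0,"ty":0,"tz":0.08,"twist":0},
    {"tx":0,"ty":0,"tz":0.17,"twist":0},
    {"tx":0,"ty":0,"tz":0.26,"twist":0},
    {"tx":0,"ty":0,"tz":0.33,"twist":0},
    {"tx":0,"ty":0,"tz":0.38,"twist":0},
    {"tx":0,"ty":0,"tz":0.41,"twist":0},
    {"tx":0,"ty":0,"tz":0.42,"twist":0},
    {"tx":0,"ty":0,"tz":0.42,"twist":0},
  ],
)

```text
t: 24.73
eef_pos: [0.5734, -0.0979, 0.0484]
ee_rot: [-3.141, -0.001, -3.14]
force: [0.2, 0.2, -0.9]
width: 0.0294
gripper_force: 15.0
```

Call:
arm_command(
  commands=[
    {"tx":0,"ty":0,"tz":0.002,"twist":0},
    {"tx":0,"ty":0,"tz":0.004,"twist":0},
    {"tx":0,"ty":0,"tz":0.006,"twist":0},
    {"tx":0,"ty":0,"tz":0.007,"twist":0},
    {"tx":0,"ty":0,"tz":0.007,"twist":0},
    {"tx":0,"ty":0,"tz":0.007,"twist":0},
    {"tx":0,"ty":0,"tz":0.007,"twist":0},
    {"tx":0,"ty":0,"tz":0.007,"twist":0},
  ],
)

```text
t: 25.4
eef_pos: [0.5735, -0.0981, 0.0469]
ee_rot: [3.142, 0.0, -3.141]
force: [0.1, 0.6, -0.7]
width: 0.0289
gripper_force: 15.0
```

Call:
arm_command(
  commands=[
    {"tx":0,"ty":0,"tz":0.001,"twist":0},
    {"tx":0,"ty":0,"tz":0.002,"twist":0},
    {"tx":0,"ty":0,"tz":0.003,"twist":0},
    {"tx":0,"ty":0,"tz":0.004,"twist":0},
    {"tx":0,"ty":0,"tz":0.004,"twist":0},
    {"tx":0,"ty":0,"tz":0.004,"twist":0},
    {"tx":0,"ty":0,"tz":0.004,"twist":0},
    {"tx":0,"ty":0,"tz":0.004,"twist":0},
  ],
)

```text
t: 26.07
eef_pos: [0.5738, -0.098, 0.0468]
ee_rot: [-3.141, 0.001, -3.14]
force: [-2.4, 0.9, 8.7]
width: 0.0289
gripper_force: 15.0
```

Contact. Release, rise, and move clear for a last look.

Call:
arm_command(
  commands=[
    {"tx":0,"ty":0,"tz":0,"twist":0},
    {"tx":0,"ty":0,"tz":0,"twist":0},
    {"tx":0,"ty":0,"tz":0,"twist":0},
    {"tx":0,"ty":0,"tz":0,"twist":0},
    {"tx":0,"ty":0,"tz":-0.04,"twist":0},
    {"tx":0,"ty":0,"tz":-0.12,"twist":0},
    {"tx":0,"ty":0,"tz":-0.24,"twist":0},
    {"tx":0,"ty":0,"tz":-0.4,"twist":0},
  ],
  claw=0.55,
)

```text
t: 26.73
eef_pos: [0.5716, -0.0982, 0.1451]
ee_rot: [-3.141, -0.005, -3.141]
force: [1.0, -0.0, -0.2]
width: 0.048
gripper_force: 0.0
```

Call:
arm_command(
  commands=[
    {"tx":0,"ty":0.2,"tz":-0.2,"twist":0},
    {"tx":0,"ty":1.0,"tz":-0.2,"twist":0},
    {"tx":0,"ty":1.0,"tz":-0.2,"twist":0},
    {"tx":0,"ty":1.0,"tz":-0.2,"twist":0},
    {"tx":0,"ty":1.0,"tz":-0.2,"twist":0},
    {"tx":0,"ty":1.0,"tz":-0.2,"twist":0},
    {"tx":0,"ty":1.0,"tz":-0.2,"twist":0},
    {"tx":0,"ty":1.0,"tz":-0.2,"twist":0},
  ],
)

```text
t: 27.4
eef_pos: [0.5733, 0.1554, 0.1968]
ee_rot: [3.141, 0.001, -3.137]
force: [-0.0, -0.4, -0.2]
width: 0.0477
gripper_force: 0.0
```

Call:
arm_command(
  commands=[
    {"tx":0,"ty":0.4,"tz":0,"twist":0},
    {"tx":0,"ty":0.4,"tz":0,"twist":0},
    {"tx":0,"ty":0.4,"tz":0,"twist":0},
    {"tx":0,"ty":0.4,"tz":0,"twist":0},
    {"tx":0,"ty":0.4,"tz":0,"twist":0},
    {"tx":0,"ty":0.4,"tz":0,"twist":0},
    {"tx":0,"ty":0.4,"tz":0,"twist":0},
    {"tx":0,"ty":0.4,"tz":0,"twist":0},
  ],
)

```text
t: 28.07
eef_pos: [0.5732, 0.2507, 0.1961]
ee_rot: [-3.142, 0.0, 3.141]
force: [-0.3, 0.6, 0.1]
width: 0.048
gripper_force: 0.0
```

```bash
python3 - <<'E'
from h import *
t=save("top","top3");s=save("side","side3")
cv2.imwrite("pics/c3.png",np.hstack([cv2.resize(a[y:y+190,x:x+190,::-1],(390,390),interpolation=cv2.INTER_CUBIC) for a,x,y in((t,295,130),(s,270,110))]))
E
```

```text
(no output)
```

View pics/c3.png

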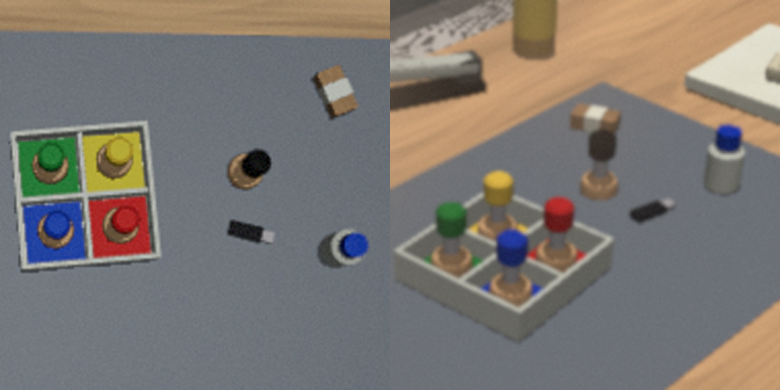

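All four stamps stand upright in their matching compartments, and the black stamp and the bottle are where they started.

```bash
python3 -c "
from station import *
print(job_done())"
```

```text
the job is handed in; nothing more can be done
None
```

The red, blue, green and yellow stamps each stand upright in the matching tray compartment, the black stamp and the bottle were left untouched, and the job was handed in at about 28 s of the 112 s allowed.

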